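# Sticker two boards for drying

## Task

Build the drying stack on the drying base: lay the dark board (red ends) centred lengthwise across the two bearers, then put the two stickers crosswise on it, one directly above each bearer and square to the board. Lay the pale board (blue ends) on the stickers straight above the dark one, and last of all set the plain brown block upright on its narrow long face, as it starts, lengthwise along the middle of the pale board as a weight. Leave the tin dish, the reel of tape and the mallet where they are.

Things in the scene. Friction and masses are not known exactly. Their poses are not given: they have to be found in the camera images.
- drying_base: Drying base, fixed to the bench: plywood plate 110 x 210 x 10 mm with two pale wooden bearers (cross strips, each 110 mm long in x, 24 mm wide, 20 mm high) fixed on it, centred at y = +60 and y = -60 mm. Bearer tops are 30 mm above the bench, flat and level. Origin: centre of the plate's underside; x across, y along its length (through both bearers), z up.
- dark_board: Dark brown board, 60 wide x 200 long x 25 mm thick, red wax on both ends, about 0.2 kg. Starts flat on the bench, pointing roughly away from the robot. Origin: centre of its underside; x across the width, y along the length, z up (either way round is the same). In the finished stack its underside is 30 mm above the bench.
- pale_sticker: Sticker: straight pale wooden strip, 20 x 110 x 20 mm (width, length, height), 40 g. Starts flat on the bench, pointing roughly away from the robot. Origin: centre of its underside; x across the width, y along the length, z up (either way round is the same). The two stickers are interchangeable; stacked, its length lies along the base's x, underside 55 mm above the bench.
- black_sticker: Sticker: straight black plastic strip, the same size and weight as the pale one. Starts flat on the bench, pointing roughly away from the robot. Origin: centre of its underside; x across the width, y along the length, z up (either way round is the same). 
- pale_board: Pale board, 60 wide x 200 long x 25 mm thick, blue wax on both ends, about 0.2 kg. Starts flat on the bench, pointing roughly away from the robot. Origin: centre of its underside; x across the width, y along the length, z up (either way round is the same). In the stack its underside is 75 mm above the bench.
- weight_block: Plain brown wooden block, 37 wide x 160 long x 70 mm high, about 0.5 kg, standing on its 37 x 160 mm face. Starts on the bench, long axis pointing roughly away from the robot. Origin: centre of its underside; x across the width, y along the length, z up (either way round is the same). In the stack its underside is 100 mm above the bench.
- tin_dish: Bright tin dish, 109 mm across, 36 mm high, on the left; leave it alone. Origin: centre of its underside.
- tape_reel: Dark reel of edging tape lying flat, 128 mm across, 35 mm high, on the left; leave it alone. Origin: centre of its underside.
- mallet: Wooden mallet lying flat, 116 x 276 x 66 mm, on the right; leave it alone. Origin: centre of its underside.

How it is judged:
By the outcome, as a careful person would: the job done as asked, in the order asked, and still so for the second after the job is handed in, with the robot touching nothing.
It also fails if it takes over 144 s, if anything falls off the work surface, if the arm or the gripper's body presses on something with over 40 N, if the wrist force passes 120 N, or if a joint passes its speed limit or range.

## Robot

A 7-joint arm with a two-finger parallel gripper is mounted at the origin on a cart in front of the work surface, level with it; the furniture and walls round the work are solid. World frame = base frame: x ahead of the robot, y to its left, z up, the work surface at z = 0. Lengths are in m, angles in rad, forces in N, time in s.
With the tool pointing down it reaches from about 0.425 to 1.025 m from the base axis. Payload 9.4 kg.
Tool frame: the origin (TCP) lies at the centre of the arm's flange, where the gripper is bolted on; the fingertips stand 186 mm ahead of it and the grasp point (between the pads) lies 167 mm ahead of it (arm.grip_point_offset is the distance from the TCP to the grasp point, in m); z points along the fingers, y is the line along which they close (so a half turn about z gives the same grasp; the last joint's range is limited). The gripper opens to 93 mm and grips with 3 to 60 N. Pads are 15 mm wide; open, the fingers measure 128 mm over their backs; the gripper's body (75 mm by 188 mm) begins 65 mm behind the grasp point.
Start: joints at [1.07, 0.599, -0.003, 1.599, 0.002, 0.943, -0.08], TCP at [0.298, -0.661, 0.405] pointing down, gripper open.
Joint ranges: [-2.57, 2.57], [-0.35, 1.97], [-1.29, 1.29], [0.11, 2.56], [-1.05, 4.19], [0.11, 1.86], [-2.63, 2.63]. Speed limits (rad/s): [2.22, 2.22, 3.01, 3.01, 3.14, 3.14, 3.14].

## Interface

Orientations are given as [roll, pitch, yaw] about the fixed x, y, z axes, in that order (R = Rz(yaw) Ry(pitch) Rx(roll)).
In Python, from station import arm, optics gives the robot as it stands.
- The arm moves only by the shell command python3 -m handwheel 'ROWS' [FORCE]. ROWS is JSON, a list of rows, each a list of 5 numbers: the gripper command: -1 is shut, 1 is fully open, values between are in proportion, then the shift along the tool's x, y, z in cm, then the turn about the tool's z in degrees. In form: [[fingers, dx, dy, dz, roll], ...]. A call has exactly 8 rows; each row shifts and turns the commanded pose from where the row before left it, along the tool's axes as they then stand; what a row does not reach is not made up. A row lasts 1/12 s, in which the tool goes at most 41.7 mm and 7.16 degrees, less where a joint would pass 70% of its speed; a pose out of reach is approached as far as the arm can. A call is refused whole if a number of a shift passes 4.17 or a number of a turn 7.16, either way. A call with a gripper value outside its range is refused whole. The fingers move at their own pace and stop on an object; FORCE is the grip in N (left out, the last holds). Time passes only in rows, so rows that do not move let the fingers close, or fill a call up. It gives the time, the measured TCP pose, the force, the opening and the grip force at its end, in the units of the state.
- arm.state(): the state, without advancing time (a new reading comes with each control period).
- optics.grab_frame(name): name is "scene" or "side" or "wrist"; returns a dict with "frame" (384x512x3 uint8, red, green, blue), "fx", "fy", "cx", "cy" (pixels), "k1" (the pictures are not rectified: a ray, as slopes to the right and down, at radius r is drawn at 1 + k1 r^2 times it, then the intrinsics apply), "xyz" and "orientation" of the camera in the world. Camera axes: x right, y up, looking along -z (the intrinsics and any distortion apply to the point x, -y, -z); pixel columns grow to the right and rows downward; lengths in m; the calibration is good to about 2 mm. A picture is of the moment at which its call begins. There is no depth.
- arm.finish_job(): hands the job in; it is judged then, once.
The state is a dict: "time_s": time; "joint_pos": joint angles; "dq": joint speeds; "joint_torque": joint torques, N m; "ee_pos": TCP position; "tcp_rot": TCP orientation; "wrist_force": force on the tool from outside, world axes, zero at the start; "wrist_torque": the same for the moment, N m; "finger_gap": opening from 0.0 (shut) to 1.0 (fully open); "grip_force": force on a finger pad.
Only numpy, scipy, OpenCV 4.12 (cv2) and the standard library are available. Lean on these libraries where they do the work, as an engineer would, in place of code of your own. Each camera call takes 0.05 s, during which the arm holds its last target. There are 200 camera calls.

## Working session

There is one attempt and no reset: what is moved stays moved. The work goes in short steps, Python scripts to look and compute and a shell command to move; the robot and the scene stay as the last step left them, time stands still between calls to the robot, and variables do not carry over. Pictures are saved under pics/ and viewed, at most 14 in all, crops included, and the job is handed in when it is done.

```bash
ls; mkdir -p pics
python3 - <<'E'
from station import arm, optics
import cv2,json
for n in ("scene","side"):
    f=optics.grab_frame(n); cv2.imwrite(f"pics/{n}0.png",f["frame"][:,:,::-1]); print({k:v for k,v in f.items() if k!="frame"})
print(arm.state())
E
```

```text
pics
{'fx': 349.9119829532081, 'fy': 349.9119829532081, 'cx': 251.80153898133662, 'cy': 183.51638013678334, 'k1': -0.08299664424986784, 'xyz': array([-0.44456659,  0.43225745,  1.18764544]), 'orientation': array([ 0.75161715, -0.00836253, -2.01637242])}
{'fx': 431.4819192223955, 'fy': 431.4819192223955, 'cx': 257.40063548089057, 'cy': 186.2853086854437, 'k1': 0.03223702905195425, 'xyz': array([-0.79243678,  0.6055234 ,  0.88393093]), 'orientation': array([ 1.0516637 , -0.00305309, -2.02342564])}
{'time_s': 0.1, 'joint_pos': array([ 1.07029032,  0.60004334, -0.00252662,  1.60003577,  0.00183757,
        0.94291033, -0.07981089]), 'dq': array([ 0.00129045, -0.0035492 , -0.00073603, -0.00285406,  0.00034951,
        0.00059197, -0.00064474]), 'joint_torque': array([ 6.46584202e-03, -7.66550159e+01,  1.50237624e+00, -2.52937210e+01,
       -5.23655524e-02,  1.36701245e-02,  8.32081446e-05]), 'ee_pos': array([ 0.29806904, -0.66070175,  0.40395272]), 'tcp_rot': array([-3.14020722e+00,  1.69858592e-04,  4.23861965e-01]), 'wrist_force': array([ 0.14433194, -1.3406269 ,  0.13757413]), 'wrist_torque': array([-0.00056669,  0.00722073,  0.06239694]), 'grip_force': 0.0, 'finger_gap': 1.0008233937827586}
```

View pics/scene0.png

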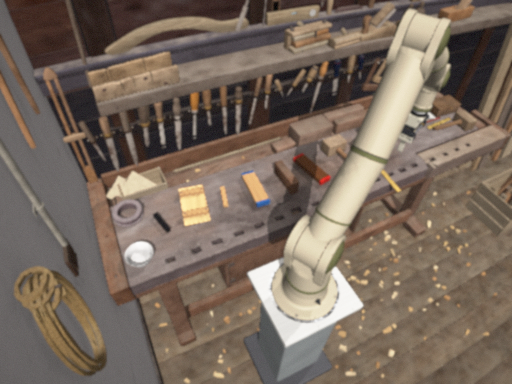

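View pics/side0.png

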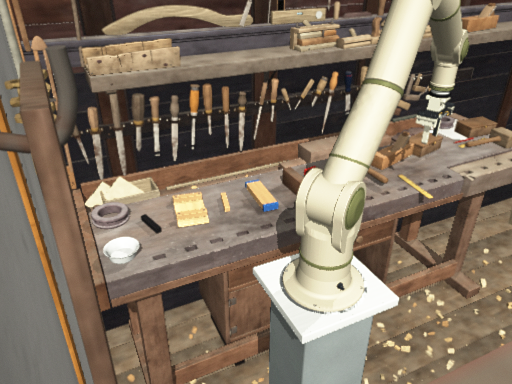

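The scene view shows black sticker (162,222), base (194,204), pale sticker (224,196), pale board (256,188), block (286,177) and dark board (311,168). The dish and reel are on the left, near (138,253) and (128,211). The gripper is far right, and the side view agrees.

```bash
cat > h.py <<'E'
from station import arm, optics
import cv2, numpy as np
from scipy.spatial.transform import Rotation as R
def K(f): return np.array([[f["fx"],0,f["cx"]],[0,f["fy"],f["cy"]],[0,0,1.]]), np.array([f["k1"],0,0,0.])
def rays(f,px):
    k,d=K(f); u=cv2.undistortPoints(np.array(px,float).reshape(-1,1,2),k,d)[:,0]
    return R.from_euler("xyz",f["orientation"]).apply(np.c_[u[:,0],-u[:,1],-np.ones(len(u))])
def onplane(f,px,z):
    r=rays(f,px); o=np.array(f["xyz"]); return (o+r*((z-o[2])/r[:,2])[:,None])[:,:2]
def pix(f,P):
    k,d=K(f); c=R.from_euler("xyz",f["orientation"]).inv().apply(np.atleast_2d(P)-f["xyz"])*[1,-1,-1]
    return cv2.projectPoints(c,np.zeros(3),np.zeros(3),k,d)[0][:,0]
def snap(n,name):
    f=optics.grab_frame(n); cv2.imwrite(f"pics/{name}.png",cv2.cvtColor(f["frame"],cv2.COLOR_RGB2BGR)); return f
def pose():
    s=arm.state(); return s["ee_pos"],s["tcp_rot"]
def go(x,y,yaw,z=None):
    "shift in tool axes (cm) and turn (deg) from now to TCP x,y,yaw"
    p,o=pose(); d=np.array([x-p[0],y-p[1],(p[2] if z is None else z)-p[2]]); a=(yaw-o[2]+np.pi/2)%np.pi-np.pi/2
    return np.round(R.from_euler("xyz",o).inv().apply(d)*100,2), "turn",np.round(-np.degrees(a),2)
E
python3 - <<'E'
from h import *
f=snap("scene","s1")
names=dict(black=(162,222,.02),base=(194,204,.03),pst=(224,196,.02),pboard=(256,188,.025),block=(286,177,.07),dark=(311,168,.025),dish=(138,253,.03),reel=(128,211,.03))
for n,(u,v,z) in names.items(): print(n,onplane(f,[(u,v)],z)[0].round(3))
g=snap("wrist","w1"); print({k:v for k,v in g.items() if k!="frame"})
E
python3 - <<'E'
from h import *
print(go(.6,-.1,0,.5))
E
```

```text
black [0.497 0.385]
base [0.524 0.234]
pst [0.52  0.097]
pboard [ 0.499 -0.05 ]
block [ 0.465 -0.182]
dark [ 0.504 -0.344]
dish [0.383 0.512]
reel [0.606 0.502]
{'fx': 275.31988096101077, 'fy': 275.31988096101077, 'cx': 257.51360077145335, 'cy': 195.83051207546572, 'k1': -0.04042647841670782, 'xyz': array([ 0.37220684, -0.62617336,  0.38457686]), 'orientation': array([-0.29176723,  0.00216222, -1.14614481])}
(array([ 50.58, -38.7 ,  -9.55]), 'turn', np.float64(24.29))
```

View pics/w1.png

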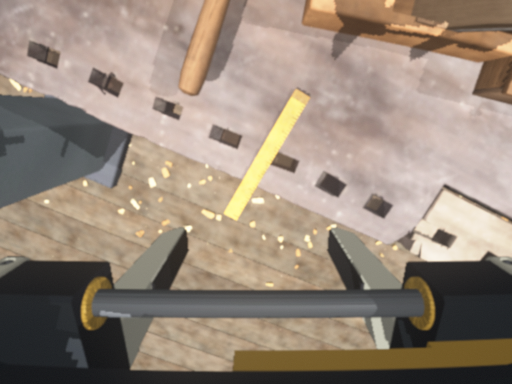

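```bash
python3 -m handwheel '[[1,0,0,0,6],[1,0,0,0,6],[1,0,0,0,6],[1,0,0,0,6.3],[1,1.5,-3.2,0,0],[1,1.5,-3.2,0,0],[1,1.5,-3.2,0,0],[1,1.5,-3.2,0,0]]' 40; python3 -m handwheel '[[1,1.5,-3.2,0,0],[1,1.5,-3.2,0,0],[1,1.5,-3.2,0,0],[1,1.5,-3.2,0,0],[1,1.5,-3.2,0,0],[1,1.5,-3.2,0,0],[1,0,0,0,0],[1,0,0,0,0]]'
python3 - <<'E'
from h import *
print(pose()); g=snap("wrist","w2")
E
```

```text
time_s: 0.87
ee_pos: [0.3585, -0.5314, 0.4044]
tcp_rot: [-3.141, 0.0, -0.001]
wrist_force: [1.3, -0.9, 0.5]
finger_gap: 1.001
grip_force: 0.0
time_s: 1.53
ee_pos: [0.4494, -0.3389, 0.4048]
tcp_rot: [-3.141, -0.0, 0.004]
wrist_force: [-0.7, -1.3, 0.5]
finger_gap: 0.999
grip_force: 0.0
(array([ 0.44939318, -0.33892805,  0.40475897]), array([-3.14110115e+00, -1.90195018e-04,  4.15393600e-03]))
```

View pics/w2.png

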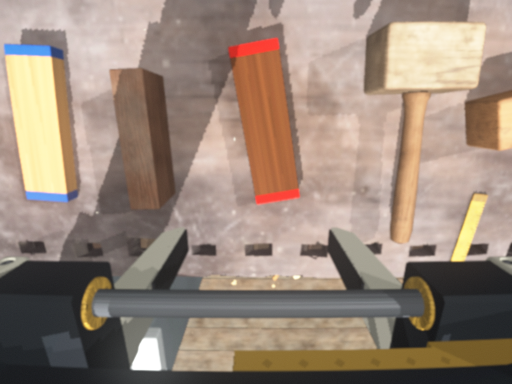

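Wrist view: the dark board spans (230–300, 38–203) with red ends. The block is near (143,138), the pale board near (40,122), and the mallet is to the right of (365,20), clear of the board.

```bash
cat >> h.py <<'E'
def rect(f,lo,hi,win,z,show=None):
    "largest HSV blob in window (u0,v0,u1,v1): its min-area rectangle on the plane z: centre, yaw of long axis, sides"
    m=cv2.inRange(cv2.cvtColor(f["frame"],cv2.COLOR_RGB2HSV),np.array(lo),np.array(hi)); w=np.zeros_like(m)
    w[win[1]:win[3],win[0]:win[2]]=255; m=cv2.morphologyEx(m&w,cv2.MORPH_CLOSE,np.ones((5,5),np.uint8)); m=cv2.morphologyEx(m,cv2.MORPH_OPEN,np.ones((3,3),np.uint8))
    c=max(cv2.findContours(m,cv2.RETR_EXTERNAL,cv2.CHAIN_APPROX_NONE)[0],key=cv2.contourArea)
    if show: 
        im=cv2.cvtColor(f["frame"],cv2.COLOR_RGB2BGR); cv2.drawContours(im,[c],-1,(0,255,0),1); cv2.imwrite(f"pics/{show}.png",cv2.resize(im[win[1]:win[3],win[0]:win[2]],None,fx=3,fy=3)[:600,:800])
    P=(onplane(f,c[:,0]+0.0,z)*1000).astype(np.float32); (x,y),(a,b),t=cv2.minAreaRect(P)
    if a<b: t+=90; a,b=b,a
    t=(t+90)%180-90
    return [round(v,1) for v in (x,y,t,a,b)]
E
python3 - <<'E'
from h import *
f=optics.grab_frame("wrist"); h=cv2.cvtColor(f["frame"],cv2.COLOR_RGB2HSV)
for p in [(265,120),(250,70),(265,195),(220,100),(310,100),(290,160),(255,45),(143,138),(163,138),(40,122),(65,122),(180,100),(35,195)]: print(p,h[p[1],p[0]])
print(rect(f,(0,110,70),(25,255,255),(215,25,320,215),.025,"d1"))
print(f["xyz"])
E
```

```text
(265, 120) [ 12 162 181]
(250, 70) [ 11 162 172]
(265, 195) [  2 199 253]
(220, 100) [ 11  57 174]
(310, 100) [ 12  62 169]
(290, 160) [ 11 160 175]
(255, 45) [  2 203 253]
(143, 138) [ 13  80 140]
(163, 138) [ 11 108  83]
(40, 122) [ 25  76 254]
(65, 122) [ 14 128 169]
(180, 100) [ 10  52 133]
(35, 195) [107 144 245]
[514.1, -347.4, 10.0, 202.1, 61.8]
[ 0.5297696  -0.33907926  0.38531245]
```

View pics/d1.png

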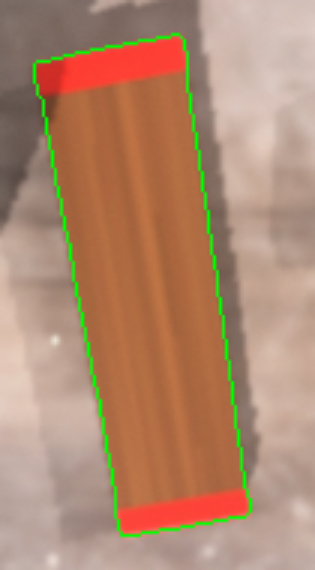

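Clean outline: the board is 202 x 62 mm at (514,-347), yaw 10°. Now to grasp it.

```bash
python3 -m handwheel '[[1,0,0,0,-5],[1,0,0,0,-4.8],[1,3.1,1,2,0],[1,3.1,0.96,3,0],[1,0,0,3.5,0],[1,0,0,3.5,0],[1,0,0,3.5,0],[1,0,0,2.5,0]]' 40; python3 -m handwheel '[[1,0,0,2,0],[1,0,0,1.5,0],[1,0,0,0,0],[-1,0,0,0,0],[-1,0,0,0,0],[-1,0,0,0,0],[-1,0,0,0,0],[-1,0,0,0,0]]';python3 -m handwheel '[[-1,0,0,0,0],[-1,0,0,0,0],[-1,0,0,0,0],[-1,0,0,0,0],[-1,0,0,-1,0],[-1,0,0,-2,0],[-1,0,0,-3,0],[-1,0,0,0,0]]'
```

```text
time_s: 2.3
ee_pos: [0.5093, -0.351, 0.2234]
tcp_rot: [-3.141, 0.002, 0.168]
wrist_force: [0.3, 0.1, 1.0]
finger_gap: 1.002
grip_force: 0.0
time_s: 2.97
ee_pos: [0.511, -0.3497, 0.1925]
tcp_rot: [3.141, -0.001, 0.171]
wrist_force: [0.3, -0.1, 0.1]
finger_gap: 0.691
grip_force: 0.0
time_s: 3.63
ee_pos: [0.5117, -0.3502, 0.2562]
tcp_rot: [3.138, -0.004, 0.17]
wrist_force: [0.4, -0.5, -1.8]
finger_gap: 0.642
grip_force: 40.0
```

```bash
python3 -m handwheel '[[-1,0,0,-4,4.8],[-1,0,0,-4,4.9],[-1,0,0,-4,0],[-1,-0.5,-2,-3,0],[-1,-0.5,-3,-1.5,0],[-1,-0.5,-3.7,0,0],[-1,-0.5,-3.7,0,0],[-1,-0.5,-3.7,0,0]]' 40; python3 -m handwheel '[[-1,-0.5,-3.7,0,0],[-1,-0.5,-3.7,0,0],[-1,-0.5,-3.7,0,0],[-1,-0.5,-3.7,0,0],[-1,-0.5,-3.7,0,0],[-1,-0.5,-3.7,0,0],[-1,0,-3,0,0],[-1,0,0,0,0]]';python3 -m handwheel '[[-1,0,0,0,0],[-1,0,0,0,0],[-1,0,0,0,0],[-1,0,0,0,0],[-1,0,0,0,0],[-1,0,0,0,0],[-1,0,0,0,0],[-1,0,0,0,0]]'
python3 - <<'E'
from h import *
print(pose()); g=snap("wrist","w3")
E
```

```text
time_s: 4.3
ee_pos: [0.4846, -0.187, 0.417]
tcp_rot: [3.142, -0.001, 0.001]
wrist_force: [0.3, 0.9, -1.5]
finger_gap: 0.644
grip_force: 40.0
time_s: 4.97
ee_pos: [0.4546, 0.0691, 0.4167]
tcp_rot: [-3.139, -0.001, 0.009]
wrist_force: [0.2, -0.5, -2.5]
finger_gap: 0.642
grip_force: 40.0
time_s: 5.63
ee_pos: [0.4553, 0.0632, 0.4164]
tcp_rot: [3.142, 0.0, 0.001]
wrist_force: [-0.1, -1.1, -1.6]
finger_gap: 0.639
grip_force: 40.0
(array([0.4552635 , 0.06317427, 0.41641179]), array([3.14156162e+00, 8.82272320e-05, 8.24237357e-04]))
```

View pics/w3.png

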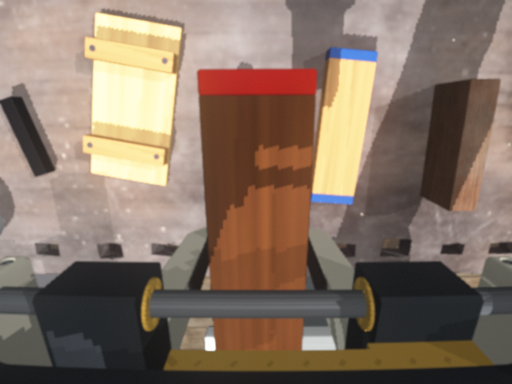

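The base plate spans about (90–183, 12–185), with bearers at (130,55) and (125,150). The board is held straight. Zooming in for the bearer corners.

Run:
```python
from h import *
f=optics.grab_frame("wrist"); np.save("f3.npy",f,allow_pickle=True)
im=cv2.cvtColor(f["frame"],cv2.COLOR_RGB2BGR)[0:200,70:200]
cv2.imwrite("pics/b3.png",cv2.resize(im,None,fx=3,fy=3,interpolation=cv2.INTER_CUBIC))
h=cv2.cvtColor(f["frame"],cv2.COLOR_RGB2HSV)
for u in (115,155): print(u,[tuple(int(t) for t in h[v,u]) for v in range(28,76,3)])
print(pix(f,[.455,.063,.2]), f["xyz"],f["orientation"])
# held board far end: top face at TCP z - .167 +~.003
red=cv2.inRange(h,np.array((0,180,100)),np.array((6,255,255))); ys,xs=np.nonzero(red[60:110,190:330]); print("red",xs.min()+190,xs.max()+190,ys.min()+60,ys.max()+60)
```

```text
115 [(26, 69, 254), (19, 105, 230), (20, 106, 230), (19, 106, 231), (19, 109, 229), (23, 96, 252), (23, 93, 252), (24, 91, 253), (23, 93, 253), (23, 96, 252), (23, 95, 252), (21, 105, 248), (25, 77, 253), (27, 61, 254), (27, 60, 254), (27, 54, 255)]
155 [(27, 60, 254), (27, 60, 254), (25, 73, 253), (19, 106, 229), (19, 109, 222), (18, 110, 223), (18, 110, 223), (21, 106, 247), (24, 94, 252), (23, 100, 251), (24, 89, 253), (24, 86, 254), (24, 91, 253), (23, 91, 253), (20, 109, 243), (25, 74, 253)]
[[259.92843311 223.51125717]] [0.53651908 0.06471896 0.39692098] [-2.92263141e-01  1.49203779e-03 -1.56893103e+00]
red 199 315 69 95
```

View pics/b3.png

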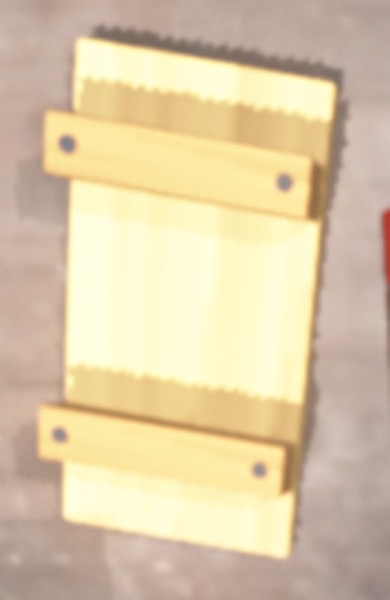

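The zoom shows bearer top corners: far (44,112), (310,157), (307,217), (44,172); near (39,405), (285,447), (283,495), (40,458). Plate corners are (77,38), (336,82), (290,557), (63,520). I'll fit a rigid pose to these.

Run:
```python
from h import *
f=np.load("f3.npy",allow_pickle=True).item()
c=lambda P:(np.array(P)+.5)/3-.5+[70,0]
A=onplane(f,c([(44,112),(310,157),(307,217),(44,172),(39,405),(285,447),(283,495),(40,458)]),.03)
B=onplane(f,c([(77,38),(336,82),(290,557),(63,520)]),.01)
# model: base y along image up (~+x world), base x to the right (~-y world)
MA=np.array([(-55,72),(55,72),(55,48),(-55,48),(-55,-48),(55,-48),(55,-72),(-55,-72)])/1e3
MB=np.array([(-55,105),(55,105),(55,-105),(-55,-105)])/1e3
def fit(M,P):
    m,p=M-M.mean(0),P-P.mean(0); t=np.arctan2((m[:,0]*p[:,1]-m[:,1]*p[:,0]).sum(),(m*p).sum()); r=np.array([[np.cos(t),-np.sin(t)],[np.sin(t),np.cos(t)]])
    o=P.mean(0)-r@M.mean(0); print("origin",(o*1e3).round(1),"base y dir deg",round(np.degrees(t)+90,2),"res mm",((P-(M@r.T+o))*1e3).round(1).tolist())
fit(MA,A);fit(MB,B);fit(np.r_[MA,MB],np.r_[A,B])
# held board far end
print("held end",(onplane(f,[(199,69),(316,69)],.4164-.167+.0035)*1e3).round(1))
print(rect(f,(14,60,60),(35,255,255),(80,5,190,192),.02))
```

```text
origin [548.4 234.5] base y dir deg -9.83 res mm [[-0.8, 0.2], [-0.9, 0.4], [-0.1, -0.7], [0.2, -0.5], [0.0, 0.8], [-0.3, 0.3], [1.8, -0.9], [0.2, 0.3]]
origin [548.2 234.2] base y dir deg -10.19 res mm [[-0.4, 0.0], [0.1, -0.5], [0.6, -0.6], [-0.4, 1.0]]
origin [548.3 234.4] base y dir deg -10.01 res mm [[-0.9, 0.6], [-0.7, 0.7], [0.2, -0.5], [0.1, -0.2], [-0.1, 0.8], [-0.1, 0.2], [2.0, -1.1], [0.0, 0.2], [-0.4, -0.5], [-0.2, -0.9], [0.4, -0.4], [-0.3, 1.1]]
held end [[557.3  93.3]
 [557.4  36.7]]
[549.0, 235.0, -10.4, 207.1, 123.4]
```

```bash
python3 -m handwheel '[[-1,1.5,-2.84,0,0],[-1,1.5,-2.84,0,0],[-1,1.5,-2.84,0,0],[-1,1.5,-2.84,0,0],[-1,1.5,-2.84,0,0],[-1,1.5,-2.84,0,0],[-1,0,0,0,5],[-1,0,0,0,5]]' 40; python3 -m handwheel '[[-1,0,0,3,0],[-1,0,0,3,0],[-1,0,0,3,0],[-1,0,0,3,0],[-1,0,0,2.5,0],[-1,0,0,2,0],[-1,0,0,1,0],[-1,0,0,0,0]]';python3 -m handwheel '[[-1,0,0,0,0],[-1,0,0,0,0],[-1,0,0,0,0],[-1,0,0,0,0],[-1,0,0,0,0],[-1,0,0,0,0],[-1,0,0,0,0],[-1,0,0,0,0]]'
python3 -c "
from h import *
print(go(.5452,.2337,np.radians(-10),.228), pose())"
```

```text
time_s: 6.4
ee_pos: [0.5454, 0.2362, 0.4157]
tcp_rot: [-3.141, 0.001, -0.174]
wrist_force: [-0.7, -0.6, -2.2]
finger_gap: 0.639
grip_force: 40.0
time_s: 7.07
ee_pos: [0.5445, 0.2339, 0.2392]
tcp_rot: [3.139, 0.003, -0.173]
wrist_force: [-0.2, 0.4, -2.5]
finger_gap: 0.638
grip_force: 40.0
time_s: 7.73
ee_pos: [0.545, 0.234, 0.2416]
tcp_rot: [-3.141, -0.0, -0.173]
wrist_force: [-0.0, -0.0, -1.3]
finger_gap: 0.642
grip_force: 40.0
(array([0.03, 0.03, 1.36]), 'turn', np.float64(0.09)) (array([0.54495619, 0.23402201, 0.24160282]), array([-3.14144969e+00, -1.38312330e-04, -1.73017611e-01]))
```

```bash
python3 -m handwheel '[[-1,0,0,0.8,0],[-1,0,0,0.6,0],[-1,0,0,0,0],[-1,0,0,0,0],[-1,0,0,0,0],[-1,0,0,0,0],[-1,0,0,0,0],[-1,0,0,0,0]]' 40; python3 -m handwheel '[[-1,0,0,0.3,0],[-1,0,0,0,0],[-1,0,0,0,0],[-1,0,0,0,0],[-1,0,0,0,0],[-1,0,0,0,0],[-1,0,0,0,0],[-1,0,0,0,0]]';python3 -m handwheel '[[-1,0,0,0.2,0],[-1,0,0,0,0],[-1,0,0,0,0],[-1,0,0,0,0],[-1,0,0,0,0],[-1,0,0,0,0],[-1,0,0,0,0],[-1,0,0,0,0]]'
```

```text
time_s: 8.4
ee_pos: [0.545, 0.234, 0.2276]
tcp_rot: [-3.141, -0.0, -0.173]
wrist_force: [-0.4, 0.3, -1.3]
finger_gap: 0.644
grip_force: 40.0
time_s: 9.07
ee_pos: [0.545, 0.234, 0.2244]
tcp_rot: [-3.142, 0.0, -0.173]
wrist_force: [1.1, -0.7, -2.0]
finger_gap: 0.643
grip_force: 40.0
time_s: 9.73
ee_pos: [0.545, 0.234, 0.2224]
tcp_rot: [3.142, 0.0, -0.173]
wrist_force: [0.6, -0.8, -1.5]
finger_gap: 0.639
grip_force: 40.0
```

```bash
python3 -m handwheel '[[-1,0,0,0.2,0],[-1,0,0,0,0],[-1,0,0,0,0],[-1,0,0,0,0],[-1,0,0,0,0],[-1,0,0,0,0],[-1,0,0,0,0],[-1,0,0,0,0]]' 40; python3 -m handwheel '[[-1,0,0,0.1,0],[-1,0,0,0,0],[-1,0,0,0,0],[-1,0,0,0,0],[-1,0,0,0,0],[-1,0,0,0,0],[-1,0,0,0,0],[-1,0,0,0,0]]'
```

```text
time_s: 10.4
ee_pos: [0.5449, 0.2339, 0.2222]
tcp_rot: [-3.141, -0.001, -0.173]
wrist_force: [-5.1, -1.5, 21.5]
finger_gap: 0.642
grip_force: 40.0
time_s: 11.07
ee_pos: [0.5448, 0.2339, 0.2222]
tcp_rot: [-3.141, -0.001, -0.173]
wrist_force: [-5.9, -2.2, 32.8]
finger_gap: 0.649
grip_force: 40.0
```

```bash
python3 -m handwheel '[[0.6,0,0,-0.1,0],[1,0,0,0,0],[1,0,0,0,0],[1,0,0,0,0],[1,0,0,0,0],[1,0,0,-1,0],[1,0,0,-2,0],[1,0,0,-3,0]]' 40; python3 -m handwheel '[[1,0,0,-3,-5],[1,0,0,-3,-4.9],[1,-3,0,-3,0],[1,-3,0,-3,0],[1,-3,0,-2,0],[1,0,0,0,0],[1,0,0,0,0],[1,0,0,0,0]]'
python3 - <<'E'
from h import *
print(pose()); g=snap("wrist","w4"); np.save("f4.npy",g,allow_pickle=True)
E
```

```text
time_s: 11.73
ee_pos: [0.5444, 0.2337, 0.2794]
tcp_rot: [3.139, 0.004, -0.173]
wrist_force: [0.7, 0.5, 0.0]
finger_gap: 1.0
grip_force: 0.0
time_s: 12.4
ee_pos: [0.4564, 0.234, 0.4197]
tcp_rot: [-3.141, -0.001, -0.0]
wrist_force: [0.7, -0.1, -0.1]
finger_gap: 0.997
grip_force: 0.0
(array([0.45642473, 0.23399084, 0.41966509]), array([-3.14119542e+00, -1.05017089e-03, -2.27365576e-04]))
```

View pics/w4.png

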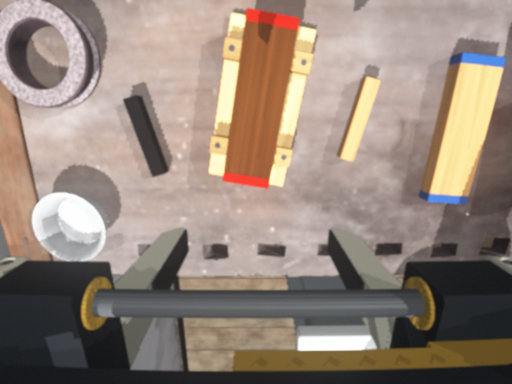

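The board sits across both bearers, spanning (223–300, 8–188). The black sticker is at (147,135), the pale sticker at (360,118) and the pale board at (462,128).

Run:
```python
from h import *
f=np.load("f4.npy",allow_pickle=True).item()
h=cv2.cvtColor(f["frame"],cv2.COLOR_RGB2HSV)
print("dark",rect(f,(0,140,60),(14,255,255),(200,0,330,195),.055))
print("base",rect(f,(0,85,60),(35,255,255),(200,0,330,195),.03,"b4"))
for p in [(360,118),(368,118),(352,118),(375,118),(147,135),(140,120),(462,128),(445,100),(120,150),(172,90)]: print(p,h[p[1],p[0]])
print("pst",rect(f,(14,70,150),(35,255,255),(335,60,385,170),.02))
print("black",rect(f,(0,0,0),(180,255,70),(115,85,180,185),.02))
print("pboard",rect(f,(14,60,180),(125,255,255),(412,45,510,210),.025))
```

```text
dark [548.1, 235.5, -9.7, 199.9, 60.3]
base [548.5, 235.1, -10.4, 217.2, 110.2]
(360, 118) [ 24  80 254]
(368, 118) [ 14  64 231]
(352, 118) [ 15 124 185]
(375, 118) [  8  32 197]
(147, 135) [ 0 16 62]
(140, 120) [175  24  64]
(462, 128) [ 23  92 253]
(445, 100) [ 14 128 128]
(120, 150) [ 11  45 208]
(172, 90) [ 10  39 207]
pst [530.1, 99.9, -13.8, 111.0, 21.8]
black [508.9, 387.5, 15.4, 105.6, 23.3]
pboard [514.4, -46.7, -4.0, 200.2, 61.7]
```

View pics/b4.png

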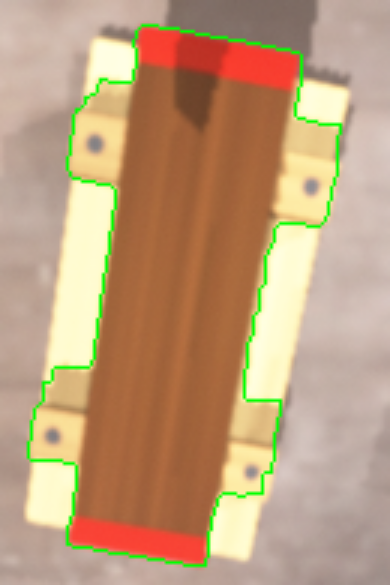

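Run:
```python
from h import *
f=np.load("f4.npy",allow_pickle=True).item()
P=onplane(f,(np.array([(95,144),(311,187),(53,435),(251,472)])+.5)/3-.5+[200,0],.03)*1e3
print(P.round(1).tolist(),P.mean(0)); d=P[0]+P[1]-P[2]-P[3]; print(np.degrees(np.arctan2(d[1],d[0])), np.hypot(*d)/2)
d=P[0]+P[2]-P[1]-P[3]; print(np.degrees(np.arctan2(d[1],d[0]))-90)
print(go(.5301,.0999,np.radians(-13.8),.189))
```

```text
[[615.8, 268.1], [599.6, 179.4], [497.9, 289.6], [481.5, 201.2]] [548.6871651  234.57168477]
-10.392982084768793 119.98266255260585
-10.427619674880518
(array([ 7.34, 13.39, 23.01]), 'turn', np.float64(13.76))
```

```bash
python3 -m handwheel '[[1,1.84,3.4,2,0],[1,1.84,3.4,2,0],[1,1.84,3.4,2,0],[1,1.84,3.4,2,0],[1,0,0,3,6.9],[1,0,0,3,6.9],[1,0,0,3,0],[1,0,0,3,0]]' 40; python3 -m handwheel '[[1,0,0,2,0],[1,0,0,1,0],[1,0,0,0,0],[1,0,0,0,0],[-1,0,0,0,0],[-1,0,0,0,0],[-1,0,0,0,0],[-1,0,0,0,0]]'; python3 -m handwheel '[[-1,0,0,0,0],[-1,0,0,0,0],[-1,0,0,0,0],[-1,0,0,0,0],[-1,0,0,0,0],[-1,0,0,0,0],[-1,0,0,0,0],[-1,0,0,0,0]]'
```

```text
time_s: 13.12
ee_pos: [0.5271, 0.1028, 0.2199]
tcp_rot: [3.14, 0.001, -0.244]
wrist_force: [1.1, -0.5, 0.3]
finger_gap: 1.002
grip_force: 0.0
time_s: 13.78
ee_pos: [0.5267, 0.1039, 0.1938]
tcp_rot: [-3.141, -0.002, -0.241]
wrist_force: [0.2, 0.3, 0.2]
finger_gap: 0.762
grip_force: 0.0
time_s: 14.45
ee_pos: [0.5264, 0.1037, 0.1927]
tcp_rot: [3.141, 0.0, -0.241]
wrist_force: [0.0, -0.5, -0.0]
finger_gap: 0.208
grip_force: 40.0
```

```bash
python3 -m handwheel '[[-1,0,0,-2,0],[-1,0,0,-3,0],[-1,0,0,-3,-6.7],[-1,0,0,-3,-6.7],[-1,0,0,-3,-6.7],[-1,0,0,0,-6.7],[-1,0,0,0,-6.7],[-1,0,0,0,-6.7]]' 40; python3 -m handwheel '[[-1,0,0,0,-6.7],[-1,0,0,0,-6.7],[-1,0,0,0,-6.7],[-1,0,0,0,-6.7],[-1,0,0,0,-6.7],[-1,0,0,0,-6.7],[-1,0,0,0,-6.7],[-1,0,0,0,-6.7]]'
python3 - <<'E'
from h import *
f=snap("wrist","w5"); np.save("f5.npy",f,allow_pickle=True); p,o=pose()
print(p,o,go(.6066,.2173,np.radians(79.8)))
h=cv2.cvtColor(f["frame"],cv2.COLOR_RGB2HSV)
m=cv2.inRange(h[:230,200:320],np.array((14,60,150)),np.array((35,255,255)))
c=max(cv2.findContours(m,cv2.RETR_EXTERNAL,cv2.CHAIN_APPROX_NONE)[0],key=cv2.contourArea); b=cv2.boundingRect(c); b=(b[0]+200,*b[1:]); print(b)
E1=onplane(f,[(b[0],b[1]),(b[0]+b[2],b[1])],p[2]-.1898+.02); print(E1)
a=o[2]; print("tool x,y mm",[(round(1e3*(d[0]*np.cos(a)+d[1]*np.sin(a)),1),round(1e3*(d[0]*np.sin(a)-d[1]*np.cos(a)),1)) for d in E1-p[:2]])
E
```

```text
time_s: 15.12
ee_pos: [0.5264, 0.1038, 0.3336]
tcp_rot: [3.141, -0.001, 0.466]
wrist_force: [-0.1, -0.0, -1.0]
finger_gap: 0.208
grip_force: 40.0
time_s: 15.78
ee_pos: [0.5263, 0.1037, 0.3327]
tcp_rot: [-3.141, 0.0, 1.402]
wrist_force: [0.6, -0.1, -0.5]
finger_gap: 0.208
grip_force: 40.0
[0.52635609 0.10353376 0.33258968] [-3.14127676e+00  4.93205884e-04  1.40955040e+00] (array([ 1.252e+01,  6.090e+00, -1.000e-02]), 'turn', np.float64(0.96))
(240, 149, 36, 81)
[[0.52809081 0.16783429]
 [0.54737551 0.16455598]]
tool x,y mm [(np.float64(63.7), np.float64(-8.6)), (np.float64(63.6), np.float64(10.9))]
```

View pics/w5.png

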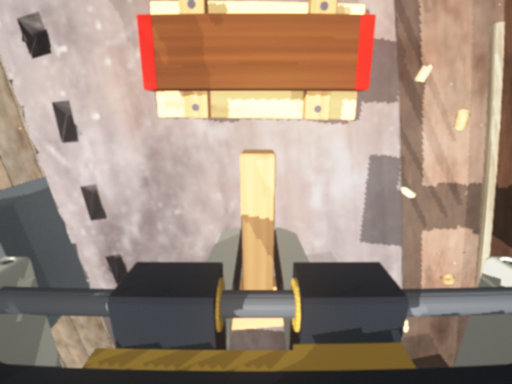

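Held sticker: its far end is at rows 150–154, columns 240–276. All four bearer screws show in the same frame, near (196,107), (318,109), (192,5) and (324,6), so I can place relative to them.

Run:
```python
from h import *
f=np.load("f5.npy",allow_pickle=True).item()
g=cv2.cvtColor(f["frame"],cv2.COLOR_RGB2GRAY); S=[]
for u,v in [(196,107),(318,109),(192,5),(324,6)]:
    a=slice(max(v-6,0),v+7); w=g[a,u-6:u+7].astype(float); m=(w<140)*(200-w); yy,xx=np.mgrid[a,u-6:u+7]; S.append(((m*xx).sum()/m.sum(),(m*yy).sum()/m.sum()))
print(np.round(S,1).tolist()); P=onplane(f,S,.03)*1e3; print(P.round(1).tolist(),P.mean(0).round(1))
d=P[1]+P[3]-P[0]-P[2]; print(np.degrees(np.arctan2(d[1],d[0])),np.hypot(*d)/2)
d=P[2]+P[3]-P[0]-P[1]; print(np.degrees(np.arctan2(d[1],d[0]))-90,np.hypot(*d)/2)
# sticker axis at rows 155 & 200
h=cv2.cvtColor(f["frame"],cv2.COLOR_RGB2HSV); z=.3326-.1898+.02
m=cv2.inRange(h,np.array((14,60,150)),np.array((35,255,255))); p=np.array([.5264,.1036]);a=1.4096
for r in (160,180,200,220):
    c=np.nonzero(m[r,225:295])[0]+225; d=onplane(f,[(c[0]-.5,r),(c[-1]+.5,r)],z)-p; print(r,c[0],c[-1],((d[:,0]*np.sin(a)-d[:,1]*np.cos(a))*1e3).round(1))
```

```text
[[nan, nan], [nan, nan], [nan, nan], [nan, nan]]
[[nan, nan], [nan, nan], [nan, nan], [nan, nan]] [nan nan]
nan nan
nan nan
160 240 275 [-9.1 10.7]
180 240 274 [-9.4 10.3]
200 240 274 [-9.7 10.4]
220 241 273 [-9.4  9.9]<stdin>:5: RuntimeWarning: invalid value encountered in scalar divide
```

```bash
cat >> h.py <<'E'
def screws(f,pts):
    g=cv2.cvtColor(f["frame"],cv2.COLOR_RGB2GRAY).astype(float); S=[]
    for u,v in pts:
        a=slice(max(v-5,0),v+6); w=g[a,u-5:u+6]; m=np.clip(np.median(w)-25-w,0,None); yy,xx=np.mgrid[a,u-5:u+6]; S.append(((m*xx).sum()/m.sum(),(m*yy).sum()/m.sum()))
    P=onplane(f,S,.03)*1e3; d=P[1]+P[3]-P[0]-P[2]; e=P[2]+P[3]-P[0]-P[1]
    print(np.round(S,1).tolist(),"centre",P.mean(0).round(1),"dir",np.degrees(np.arctan2(d[1],d[0])).round(2),np.degrees(np.arctan2(e[1],e[0])).round(2),"len",(np.hypot(*d)/2).round(1),(np.hypot(*e)/2).round(1))
E
python3 - <<'E'
from h import *
f=np.load("f5.npy",allow_pickle=True).item(); screws(f,[(196,107),(318,109),(192,5),(324,6)])
E
```

```text
[[195.0, 107.0], [317.4, 108.5], [190.9, 3.4], [323.9, 5.5]] centre [548.5 234.7] dir -10.4 79.63 len 120.5 90.4
```

```bash
python3 -m handwheel '[[-1,0,0,0,1.06],[-1,2.11,0.965,0,0],[-1,2.11,0.965,0,0],[-1,2.11,0.965,0,0],[-1,2.11,0.965,0,0],[-1,2.11,0.965,0,0],[-1,2.11,0.965,0,0],[-1,0,0,0,0]]' 40; python3 -m handwheel '[[-1,0,0,1.5,0],[-1,0,0,1.5,0],[-1,0,0,1.5,0],[-1,0,0,1.5,0],[-1,0,0,1,0],[-1,0,0,0.8,0],[-1,0,0,0,0],[-1,0,0,0,0]]'
python3 -c "
from h import *
print(go(.6060,.2177,np.radians(79.7),.2478), pose())"
```

```text
time_s: 16.5
ee_pos: [0.609, 0.2212, 0.3328]
tcp_rot: [3.141, -0.004, 1.375]
wrist_force: [0.1, 1.0, 0.2]
finger_gap: 0.209
grip_force: 40.0
time_s: 17.17
ee_pos: [0.6076, 0.217, 0.2547]
tcp_rot: [-3.141, 0.0, 1.376]
wrist_force: [0.6, -0.1, -0.2]
finger_gap: 0.212
grip_force: 40.0
(array([ 0.04, -0.17,  0.69]), 'turn', np.float64(-0.84)) (array([0.6075767 , 0.21696841, 0.25473816]), array([-3.14127862e+00,  3.19699947e-04,  1.37640338e+00]))
```

```bash
python3 -m handwheel '[[-1,0,-0.17,0,-0.84],[-1,0,0,0.5,0],[-1,0,0,0,0],[-1,0,0,0,0],[-1,0,0,0,0],[-1,0,0,0,0],[-1,0,0,0,0],[-1,0,0,0,0]]' 40; python3 -m handwheel '[[-1,0,0,0.2,0],[-1,0,0,0,0],[-1,0,0,0,0],[-1,0,0,0,0],[-1,0,0,0,0],[-1,0,0,0,0],[-1,0,0,0,0],[-1,0,0,0,0]]';python3 -m handwheel '[[-1,0,0,0.1,0],[-1,0,0,0,0],[-1,0,0,0,0],[-1,0,0,0,0],[-1,0,0,0,0],[-1,0,0,0,0],[-1,0,0,0,0],[-1,0,0,0,0]]'
```

```text
time_s: 17.83
ee_pos: [0.606, 0.2172, 0.2498]
tcp_rot: [3.141, -0.0, 1.392]
wrist_force: [-0.3, -0.1, 0.2]
finger_gap: 0.209
grip_force: 40.0
time_s: 18.5
ee_pos: [0.606, 0.2173, 0.2478]
tcp_rot: [3.141, -0.0, 1.392]
wrist_force: [-0.2, 0.1, 1.8]
finger_gap: 0.214
grip_force: 40.0
time_s: 19.17
ee_pos: [0.6059, 0.2174, 0.2478]
tcp_rot: [3.141, -0.0, 1.392]
wrist_force: [-2.1, -1.4, 11.2]
finger_gap: 0.208
grip_force: 40.0
```

```bash
python3 -m handwheel '[[0.5,0,0,-0.1,0],[0.6,0,0,0,0],[0.6,0,0,0,0],[0.6,0,0,0,0],[0.6,0,0,-1,0],[1,0,0,-2,0],[1,0,0,-3,0],[1,0,0,-3,0]]' 40; python3 -m handwheel '[[1,1.62,-2.27,-2,0],[1,1.62,-2.27,-2,0],[1,1.62,-2.27,0,0],[1,1.62,-2.27,0,0],[1,1.62,-2.27,0,0],[1,1.62,-2.27,0,0],[1,1.62,-2.27,0,0],[1,1.62,-2.27,0,0]]';python3 -m handwheel '[[1,0,0,0,6.5],[1,0,0,0,6.5],[1,0,0,0,6.5],[1,0,0,0,6.5],[1,0,0,0,6.5],[1,0,0,0,6.5],[1,0,0,0,6.5],[1,0,0,0,6.5]]';python3 -m handwheel '[[1,0,0,0,6.5],[1,0,0,0,6.2],[1,0,0,0,0],[1,0,0,0,0],[1,0,0,0,0],[1,0,0,0,0],[1,0,0,0,0],[1,0,0,0,0]]'
python3 - <<'E'
from h import *
print(pose()); f=snap("wrist","w6"); np.save("f6.npy",f,allow_pickle=True)
E
```

```text
time_s: 19.83
ee_pos: [0.6056, 0.2172, 0.3386]
tcp_rot: [-3.14, 0.001, 1.392]
wrist_force: [1.2, 0.3, 0.8]
finger_gap: 0.736
grip_force: 0.0
time_s: 20.5
ee_pos: [0.4491, 0.3778, 0.3785]
tcp_rot: [3.141, -0.0, 1.392]
wrist_force: [0.7, 0.2, 0.3]
finger_gap: 0.999
grip_force: 0.0
time_s: 21.17
ee_pos: [0.4501, 0.3771, 0.3784]
tcp_rot: [-3.141, -0.0, 0.479]
wrist_force: [0.5, -0.9, -0.4]
finger_gap: 0.996
grip_force: 0.0
time_s: 21.83
ee_pos: [0.4504, 0.377, 0.3778]
tcp_rot: [-3.142, 0.0, 0.264]
wrist_force: [-0.1, -0.6, 0.4]
finger_gap: 1.002
grip_force: 0.0
(array([0.45035275, 0.37695876, 0.37777912]), array([-3.14151189e+00,  1.42364980e-04,  2.63706626e-01]))
```

View pics/w6.png

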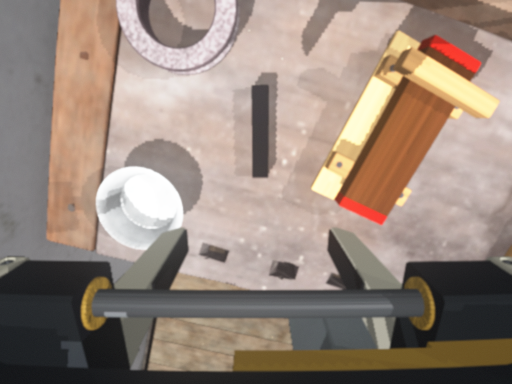

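The black sticker is at (252–270, 85–178), clear of the dish and reel. The pale sticker sits on the far bearer.

Run:
```python
from h import *
f=np.load("f6.npy",allow_pickle=True).item(); h=cv2.cvtColor(f["frame"],cv2.COLOR_RGB2HSV)
print(h[75:190:6,260,2], h[130,244:284,2])
for t in (65,80,95): print(rect(f,(0,0,0),(180,255,t),(235,70,290,195),.02))
print("pst",rect(f,(14,60,215),(35,255,255),(385,25,505,125),.075))
```

```text
[175 136  74  73  71  70  71  70  69  68  69  70  69  69  69  69  70 134
 208 213] [197 196 197 195 196 194 193 175 120  75  68  69  69  69  70  69  71  69
  69  69  69  69  70  77 100 128 137 138 137 136 138 144 167 198 209 210
 208 208 209 209]Traceback (most recent call last):
  File "<stdin>", line 4, in <module>
  File "h.py", line 25, in rect
    c=max(cv2.findContours(m,cv2.RETR_EXTERNAL,cv2.CHAIN_APPROX_NONE)[0],key=cv2.contourArea)
ValueError: max() iterable argument is empty
```

Run:
```python
from h import *
f=np.load("f6.npy",allow_pickle=True).item()
r=rect(f,(0,0,0),(180,255,105),(235,70,290,195),.02); print(r)
try: print("pst",rect(f,(14,60,215),(35,255,255),(385,25,505,125),.075))
except Exception as e: print(e)
print(go(r[0]/1e3,r[1]/1e3,np.radians(r[2]),.1915))
```

```text
[508.2, 391.0, 15.7, 107.3, 19.1]
pst [603.0, 234.2, 76.7, 130.1, 39.1]
(array([ 5.96,  0.15, 18.62]), 'turn', np.float64(-0.61))
```

```bash
python3 -m handwheel '[[0.5,2,0.05,2,-0.6],[0.5,2,0.05,2,0],[0.5,1.96,0.05,2,0],[0.5,0,0,2.5,0],[0.5,0,0,2.5,0],[0.5,0,0,2.5,0],[0.5,0,0,2,0],[0.5,0,0,1,0]]' 40;python3 -m handwheel '[[0.5,0,0,1.5,0],[0.5,0,0,0.5,0],[0.5,0,0,0,0],[0.5,0,0,0,0],[0.5,0,0,0,0],[0.5,0,0,0,0],[0.5,0,0,0,0],[0.5,0,0,0,0]]'; python3 -c "
from h import *
print(go(.5082,.391,np.radians(15.7),.1915))"
```

```text
time_s: 22.55
ee_pos: [0.5076, 0.391, 0.21]
tcp_rot: [3.14, 0.003, 0.274]
wrist_force: [-0.1, -0.6, 0.5]
finger_gap: 0.751
grip_force: 0.0
time_s: 23.22
ee_pos: [0.5082, 0.3916, 0.1934]
tcp_rot: [-3.141, -0.001, 0.273]
wrist_force: [-0.1, 0.7, -0.6]
finger_gap: 0.749
grip_force: 0.0
(array([-0.02,  0.06,  0.19]), 'turn', np.float64(-0.04))
```

```bash
python3 -m handwheel '[[-1,0,0,0.1,0],[-1,0,0,0,0],[-1,0,0,0,0],[-1,0,0,0,0],[-1,0,0,0,0],[-1,0,0,0,0],[-1,0,0,0,0],[-1,0,0,0,0]]' 40;python3 -m handwheel '[[-1,0,0,-1,0],[-1,0,0,-2,0],[-1,0,0,-3,0],[-1,0,0,-3,0],[-1,0,0,-3,-6.4],[-1,0,0,-2,-6.4],[-1,0,0,0,-6.4],[-1,0,0,0,-6.4]]'; python3 -m handwheel '[[-1,0,0,0,-6.4],[-1,0,0,0,-6.4],[-1,0,0,0,-6.4],[-1,0,0,0,-6.4],[-1,0,0,0,-6.4],[-1,0,0,0,-6.4],[-1,0,0,0,0],[-1,0,0,0,0]]'
python3 - <<'E'
from h import *
f=snap("wrist","w7"); p,o=pose(); print(p,o,go(.4895,.2453,np.radians(79.7)))
g=cv2.cvtColor(f["frame"],cv2.COLOR_RGB2GRAY); print(g[135:175,257].tolist()); print(g[165,230:290].tolist())
a=o[2]
for v in (145,149,153,157,161): d=onplane(f,[(257,v)],p[2]-.1924+.02)[0]-p[:2]; print(v,round(1e3*(d[0]*np.cos(a)+d[1]*np.sin(a)),1))
E
```

```text
time_s: 23.88
ee_pos: [0.5081, 0.3915, 0.1918]
tcp_rot: [3.142, 0.0, 0.273]
wrist_force: [0.3, -0.4, 0.1]
finger_gap: 0.223
grip_force: 0.1
time_s: 24.55
ee_pos: [0.5082, 0.3916, 0.3346]
tcp_rot: [3.141, -0.004, 0.726]
wrist_force: [0.5, -0.2, -1.1]
finger_gap: 0.211
grip_force: 40.0
time_s: 25.22
ee_pos: [0.5082, 0.3911, 0.3322]
tcp_rot: [3.142, -0.0, 1.387]
wrist_force: [0.4, 0.2, -0.4]
finger_gap: 0.211
grip_force: 40.0
[0.50821026 0.39124325 0.33213468] [ 3.14140813e+00 -5.36629987e-05  1.38612162e+00] (array([-14.69,   0.84,  -0.  ]), 'turn', np.float64(-0.28))
[180, 180, 179, 179, 179, 177, 177, 177, 177, 177, 178, 179, 179, 179, 180, 177, 178, 177, 179, 181, 182, 181, 180, 168, 137, 90, 57, 49, 47, 50, 52, 56, 57, 59, 57, 56, 56, 56, 55, 56]
[184, 186, 188, 188, 187, 188, 187, 188, 188, 181, 152, 98, 59, 50, 53, 53, 53, 53, 52, 53, 52, 52, 52, 51, 51, 52, 52, 52, 51, 53, 53, 52, 52, 52, 53, 54, 52, 54, 52, 52, 53, 53, 52, 62, 113, 173, 196, 202, 203, 203, 203, 205, 205, 204, 203, 202, 203, 202, 202, 202]
145 65.4
149 63.2
153 61.0
157 58.7
161 56.5
```

```bash
python3 -m handwheel '[[-1,0,0,0,-0.3],[-1,-2.44,0.13,0,0],[-1,-2.44,0.13,0,0],[-1,-2.44,0.13,0,0],[-1,-2.44,0.13,0,0],[-1,-2.44,0.13,0,0],[-1,-2.44,0.13,0,0],[-1,0,0,0,0]]' 40; python3 -m handwheel '[[-1,0,0,1.5,0],[-1,0,0,1.5,0],[-1,0,0,1.5,0],[-1,0,0,1.5,0],[-1,0,0,1,0],[-1,0,0,0.6,0],[-1,0,0,0,0],[-1,0,0,0,0]]'
python3 -c "
from h import *
print(go(.4896,.2461,np.radians(79.7),.2473), pose())"
```

```text
time_s: 25.93
ee_pos: [0.4899, 0.2413, 0.3316]
tcp_rot: [-3.141, 0.005, 1.39]
wrist_force: [-0.2, -0.7, -0.9]
finger_gap: 0.21
grip_force: 40.0
time_s: 26.6
ee_pos: [0.4903, 0.2464, 0.2559]
tcp_rot: [-3.142, 0.0, 1.396]
wrist_force: [-0.0, 0.4, -0.0]
finger_gap: 0.209
grip_force: 40.0
(array([-0.04, -0.06,  0.86]), 'turn', np.float64(0.27)) (array([0.49026544, 0.24638551, 0.25588902]), array([-3.14152404e+00,  1.13176677e-04,  1.39572759e+00]))
```

```bash
python3 -m handwheel '[[-1,0,-0.06,0.4,0.3],[-1,0,0,0.3,0],[-1,0,0,0,0],[-1,0,0,0,0],[-1,0,0,0,0],[-1,0,0,0,0],[-1,0,0,0,0],[-1,0,0,0,0]]' 40; python3 -m handwheel '[[-1,0,0,0.15,0],[-1,0,0,0,0],[-1,0,0,0,0],[-1,0,0,0,0],[-1,0,0,0,0],[-1,0,0,0,0],[-1,0,0,0,0],[-1,0,0,0,0]]';python3 -m handwheel '[[-1,0,0,0.1,0],[-1,0,0,0,0],[-1,0,0,0,0],[-1,0,0,0,0],[-1,0,0,0,0],[-1,0,0,0,0],[-1,0,0,0,0],[-1,0,0,0,0]]'
```

```text
time_s: 27.27
ee_pos: [0.4897, 0.2461, 0.2489]
tcp_rot: [3.141, -0.0, 1.39]
wrist_force: [-0.9, 0.0, -0.5]
finger_gap: 0.212
grip_force: 40.0
time_s: 27.93
ee_pos: [0.4897, 0.2461, 0.2473]
tcp_rot: [-3.142, 0.0, 1.39]
wrist_force: [-0.4, 0.8, -0.9]
finger_gap: 0.21
grip_force: 40.0
time_s: 28.6
ee_pos: [0.4896, 0.2462, 0.2469]
tcp_rot: [3.141, -0.0, 1.39]
wrist_force: [-2.5, -0.8, 7.9]
finger_gap: 0.208
grip_force: 40.0
```

```bash
python3 -m handwheel '[[0.5,0,0,-0.1,0],[0.6,0,0,0,0],[0.6,0,0,0,0],[0.6,0,0,0,0],[0.6,0,0,-1,0],[1,0,0,-2,0],[1,0,0,-3,0],[1,0,0,-3,0]]' 40; python3 -m handwheel '[[1,0,0,-3,6.6],[1,0,0,-3,6.6],[1,0,0,-2,6.6],[1,0,0,0,6.6],[1,0,0,0,6.6],[1,0,0,0,6.6],[1,0,0,0,6.6],[1,0,0,0,6.6]]';python3 -m handwheel '[[1,0,0,0,6.7],[1,0,0,0,6.7],[1,0,0,0,6.7],[1,0,0,0,6.7],[1,-1,3,0,0],[1,-1,3,0,0],[1,-1,3,0,0],[1,-1,3,0,0]]';python3 -m handwheel '[[1,0,0,0,0],[1,0,0,0,0],[1,0,0,0,0],[1,0,0,0,0],[1,0,0,0,0],[1,0,0,0,0],[1,0,0,0,0],[1,0,0,0,0]]'
python3 - <<'E'
from h import *
print(pose()); f=snap("wrist","w8"); np.save("f8.npy",f,allow_pickle=True)
E
```

```text
time_s: 29.27
ee_pos: [0.4893, 0.2461, 0.3383]
tcp_rot: [-3.14, 0.001, 1.391]
wrist_force: [1.0, -0.3, 0.7]
finger_gap: 0.738
grip_force: 0.0
time_s: 29.93
ee_pos: [0.4894, 0.246, 0.418]
tcp_rot: [-3.141, -0.0, 0.463]
wrist_force: [-0.5, 0.8, -0.6]
finger_gap: 1.002
grip_force: 0.0
time_s: 30.6
ee_pos: [0.4489, 0.1251, 0.4177]
tcp_rot: [-3.141, 0.0, 0.002]
wrist_force: [1.2, -1.1, -0.6]
finger_gap: 0.997
grip_force: 0.0
time_s: 31.27
ee_pos: [0.4499, 0.1265, 0.4171]
tcp_rot: [3.142, 0.0, 0.002]
wrist_force: [-0.1, 0.9, 0.4]
finger_gap: 1.001
grip_force: 0.0
(array([0.449873  , 0.12645503, 0.41711749]), array([3.14156968e+00, 3.73043214e-04, 1.75957321e-03]))
```

View pics/w8.png

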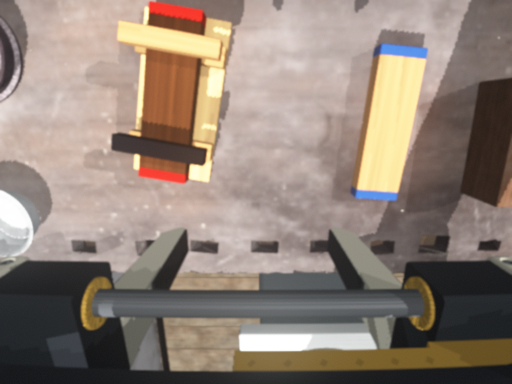

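Both stickers lie across the board: pale around (118–222, 22–60), black around (111–206, 132–164). The pale board is at (352–428, 43–200).

Run:
```python
from h import *
f=np.load("f8.npy",allow_pickle=True).item(); h=cv2.cvtColor(f["frame"],cv2.COLOR_RGB2HSV)
print("black",rect(f,(0,0,0),(180,255,105),(100,120,215,175),.075))
print("pale sat/val col 130,170,210")
for u in (130,170,212): print(u,[(v,int(h[v,u,1]),int(h[v,u,2])) for v in range(14,66,2)])
print("pboard",rect(f,(14,60,195),(125,255,255),(340,35,440,210),.025))
print(h[120,355:430:3].tolist())
print("dark",rect(f,(0,140,60),(12,255,255),(135,0,215,190),.055))
print(pix(f,[[.6075,.2239,.075],[.4895,.2453,.075]]))
```

```text
black [496.3, 243.8, 82.5, 110.0, 45.1]
pale sat/val col 130,170,210
130 [(14, 43, 204), (16, 43, 208), (18, 43, 210), (20, 44, 209), (22, 89, 237), (24, 85, 254), (26, 89, 253), (28, 89, 252), (30, 85, 253), (32, 83, 254), (34, 78, 254), (36, 72, 254), (38, 73, 254), (40, 83, 254), (42, 106, 248), (44, 114, 211), (46, 64, 182), (48, 52, 176), (50, 51, 176), (52, 49, 177), (54, 44, 180), (56, 41, 185), (58, 40, 187), (60, 40, 186), (62, 40, 187), (64, 40, 192)]
170 [(14, 210, 248), (16, 205, 189), (18, 166, 109), (20, 157, 107), (22, 159, 109), (24, 159, 109), (26, 158, 108), (28, 150, 139), (30, 113, 249), (32, 89, 254), (34, 81, 254), (36, 75, 254), (38, 80, 254), (40, 83, 254), (42, 76, 254), (44, 75, 255), (46, 80, 254), (48, 95, 253), (50, 121, 233), (52, 140, 189), (54, 164, 145), (56, 163, 147), (58, 166, 146), (60, 167, 147), (62, 165, 147), (64, 165, 155)]
212 [(14, 56, 132), (16, 57, 135), (18, 88, 176), (20, 106, 229), (22, 105, 231), (24, 105, 231), (26, 106, 231), (28, 102, 237), (30, 102, 235), (32, 105, 233), (34, 104, 234), (36, 108, 231), (38, 105, 247), (40, 94, 252), (42, 81, 254), (44, 74, 254), (46, 76, 254), (48, 80, 254), (50, 76, 254), (52, 74, 254), (54, 82, 254), (56, 97, 252), (58, 122, 230), (60, 109, 246), (62, 86, 253), (64, 91, 253)]
pboard [514.2, -46.9, -3.9, 199.7, 61.4]
[[6, 42, 172], [7, 43, 174], [10, 51, 171], [14, 128, 140], [14, 127, 150], [23, 93, 253], [24, 87, 253], [23, 92, 253], [24, 83, 254], [24, 89, 253], [24, 87, 253], [24, 87, 254], [24, 81, 254], [24, 83, 254], [23, 94, 252], [25, 82, 254], [24, 83, 254], [24, 87, 254], [24, 83, 254], [23, 81, 254], [8, 45, 202], [10, 46, 187], [9, 50, 179], [8, 68, 127], [8, 78, 111]]
dark [548.1, 233.4, -10.4, 99.6, 62.7]
[[167.7993948   39.03329133]
 [157.86909146 150.23499462]]
```

```bash
python3 -m handwheel '[[1,1.07,2.88,1,0],[1,1.07,2.88,2,0],[1,1.07,2.88,2,0],[1,1.07,2.88,2,0],[1,1.07,2.88,2,0],[1,1.07,2.88,2,0],[1,0,0,2,4],[1,0,0,2,0]]' 40; python3 -m handwheel '[[1,0,0,2,0],[1,0,0,2,0],[1,0,0,1,0],[1,0,0,0,0],[1,0,0,0,0],[1,0,0,0,0],[1,0,0,0,0],[1,0,0,0,0]]'; python3 -c "
from h import *
print(pose(),go(.5143,-.0468,np.radians(-3.95),.1915))"
```

```text
time_s: 31.98
ee_pos: [0.5147, -0.049, 0.2661]
tcp_rot: [3.141, -0.0, -0.077]
wrist_force: [0.0, 1.4, -0.1]
finger_gap: 1.003
grip_force: 0.0
time_s: 32.65
ee_pos: [0.5145, -0.0467, 0.2183]
tcp_rot: [-3.142, -0.002, -0.069]
wrist_force: [-0.9, 0.2, 0.1]
finger_gap: 0.999
grip_force: 0.0
(array([ 0.51447233, -0.04667325,  0.21828351]), array([-3.14152362e+00, -1.73913766e-03, -6.87136271e-02])) (array([-0.02,  0.01,  2.68]), 'turn', np.float64(0.01))
```

```bash
python3 -m handwheel '[[1,0,0,1.5,0],[1,0,0,1.2,0],[1,0,0,0,0],[1,0,0,0,0],[-1,0,0,0,0],[-1,0,0,0,0],[-1,0,0,0,0],[-1,0,0,0,0]]' 40; python3 -m handwheel '[[-1,0,0,0,0],[-1,0,0,0,0],[-1,0,0,0,0],[-1,0,0,0,0],[-1,0,0,0,0],[-1,0,0,-1,0],[-1,0,0,-2,0],[-1,0,0,-3,0]]';  python3 -m handwheel '[[-1,0,0,-3,0],[-1,0,0,-3,0],[-1,0,0,-3,0],[-1,0,0,-3,0],[-1,0,0,0,0],[-1,0,0,0,0],[-1,0,0,0,0],[-1,0,0,0,0]]'
python3 - <<'E'
from h import *
f=snap("wrist","w9"); p,o=pose(); a=o[2]; print(p,o)
h=cv2.cvtColor(f["frame"],cv2.COLOR_RGB2HSV); m=cv2.inRange(h,np.array((100,100,60)),np.array((125,255,255)))[40:120]
c=max(cv2.findContours(m,cv2.RETR_EXTERNAL,cv2.CHAIN_APPROX_NONE)[0],key=cv2.contourArea); b=cv2.boundingRect(c); print(b[0],b[1]+40,b[2],b[3])
for z in (p[2]-.1915+.025,p[2]-.171):
  E1=onplane(f,[(b[0],b[1]+40),(b[0]+b[2],b[1]+40)],z)-p[:2]
  print([(round(1e3*(d[0]*np.cos(a)+d[1]*np.sin(a)),1),round(1e3*(d[0]*np.sin(a)-d[1]*np.cos(a)),1)) for d in E1])
print(go(.5484,.2345,np.radians(-10.2)))
E
```

```text
time_s: 33.32
ee_pos: [0.5143, -0.0467, 0.1908]
tcp_rot: [-3.142, -0.001, -0.069]
wrist_force: [-0.5, 0.4, -0.1]
finger_gap: 0.763
grip_force: 0.0
time_s: 33.98
ee_pos: [0.5135, -0.0463, 0.2494]
tcp_rot: [3.141, 0.005, -0.068]
wrist_force: [0.3, 1.3, -2.0]
finger_gap: 0.643
grip_force: 40.0
time_s: 34.65
ee_pos: [0.5136, -0.0466, 0.369]
tcp_rot: [3.141, 0.003, -0.068]
wrist_force: [0.3, 0.0, -3.5]
finger_gap: 0.643
grip_force: 40.0
[ 0.51376297 -0.04658955  0.36890044] [ 3.14143128e+00  2.80305542e-03 -6.84922914e-02]
199 74 119 26
[(np.float64(99.5), np.float64(-30.7)), (np.float64(99.6), np.float64(28.4))]
[(np.float64(100.1), np.float64(-31.5)), (np.float64(100.1), np.float64(29.3))]
(array([ 1.530e+00, -2.828e+01, -1.000e-02]), 'turn', np.float64(6.28))
```

```bash
python3 -m handwheel '[[-1,0,0,0,6.3],[-1,-0.17,-3,0,0],[-1,-0.17,-3,0,0],[-1,-0.17,-3,0,0],[-1,-0.17,-3,0,0],[-1,-0.17,-3,0,0],[-1,-0.17,-3,0,0],[-1,-0.17,-3,0,0]]' 40;  python3 -m handwheel '[[-1,-0.17,-3,0,0],[-1,-0.17,-2.5,0,0],[-1,0,-1.7,0,0],[-1,0,0,2,0],[-1,0,0,2,0],[-1,0,0,2,0],[-1,0,0,1.5,0],[-1,0,0,1,0]]';python3 -m handwheel '[[-1,0,0,0,0],[-1,0,0,0,0],[-1,0,0,0,0],[-1,0,0,0,0],[-1,0,0,0,0],[-1,0,0,0,0],[-1,0,0,0,0],[-1,0,0,0,0]]'; python3 -c "
from h import *
print(pose(),go(.5483,.2338,np.radians(-10.2),.268))"
```

```text
time_s: 35.37
ee_pos: [0.5396, 0.1636, 0.3687]
tcp_rot: [3.14, 0.002, -0.178]
wrist_force: [-0.4, 0.6, -1.5]
finger_gap: 0.643
grip_force: 40.0
time_s: 36.03
ee_pos: [0.5488, 0.2329, 0.2826]
tcp_rot: [3.139, 0.003, -0.179]
wrist_force: [-0.4, -0.6, -2.5]
finger_gap: 0.637
grip_force: 40.0
time_s: 36.7
ee_pos: [0.5493, 0.2336, 0.2856]
tcp_rot: [-3.141, -0.0, -0.179]
wrist_force: [-0.6, 0.0, -2.5]
finger_gap: 0.641
grip_force: 40.0
(array([0.54927687, 0.2335862 , 0.28560435]), array([-3.14127592e+00, -4.00419020e-04, -1.78620477e-01])) (array([-0.1 , -0.  ,  1.76]), 'turn', np.float64(-0.03))
```

```bash
python3 -m handwheel '[[-1,-0.1,0,0.8,0],[-1,0,0,0.7,0],[-1,0,0,0.2,0],[-1,0,0,0,0],[-1,0,0,0,0],[-1,0,0,0,0],[-1,0,0,0,0],[-1,0,0,0,0]]' 40; python3 -m handwheel '[[-1,0,0,0.2,0],[-1,0,0,0,0],[-1,0,0,0,0],[-1,0,0,0,0],[-1,0,0,0,0],[-1,0,0,0,0],[-1,0,0,0,0],[-1,0,0,0,0]]';python3 -m handwheel '[[-1,0,0,0.1,0],[-1,0,0,0,0],[-1,0,0,0,0],[-1,0,0,0,0],[-1,0,0,0,0],[-1,0,0,0,0],[-1,0,0,0,0],[-1,0,0,0,0]]'
```

```text
time_s: 37.37
ee_pos: [0.5483, 0.2338, 0.2684]
tcp_rot: [-3.141, -0.0, -0.179]
wrist_force: [-0.2, -0.4, -2.1]
finger_gap: 0.642
grip_force: 40.0
time_s: 38.03
ee_pos: [0.5483, 0.2338, 0.2663]
tcp_rot: [-3.142, -0.0, -0.179]
wrist_force: [0.1, -1.2, -2.0]
finger_gap: 0.641
grip_force: 40.0
time_s: 38.7
ee_pos: [0.5483, 0.2338, 0.2656]
tcp_rot: [-3.141, -0.0, -0.179]
wrist_force: [-2.3, -0.8, 5.1]
finger_gap: 0.641
grip_force: 40.0
```

```bash
python3 -m handwheel '[[0.7,0,0,-0.05,0],[1,0,0,0,0],[1,0,0,0,0],[1,0,0,0,0],[1,0,0,0,0],[1,0,0,-1,0],[1,0,0,-2,0],[1,0,0,-3,0]]' 40; python3 -m handwheel '[[1,0,0,-3,-5.1],[1,0,0,-3,-5.1],[1,-0.9,2,-3,0],[1,-0.9,3,0,0],[1,-0.9,3.3,0,0],[1,-0.9,3.3,0,0],[1,-0.9,3.3,0,0],[1,-0.9,3.3,0,0]]';python3 -m handwheel '[[1,-0.9,3.3,0,0],[1,-0.9,3.3,0,0],[1,-0.9,3.3,0,0],[1,-0.9,3.3,0,0],[1,0,3.3,0,0],[1,0,3,0,0],[1,0,2,0,0],[1,0,0,0,0]]'
python3 - <<'E'
from h import *
print(pose()); f=snap("wrist","w10"); np.save("f10.npy",f,allow_pickle=True)
E
```

```text
time_s: 39.37
ee_pos: [0.5477, 0.2335, 0.325]
tcp_rot: [3.139, 0.003, -0.179]
wrist_force: [0.3, -0.3, -0.1]
finger_gap: 0.997
grip_force: 0.0
time_s: 40.03
ee_pos: [0.4933, 0.0503, 0.4166]
tcp_rot: [-3.142, -0.001, -0.0]
wrist_force: [0.5, -0.6, -0.3]
finger_gap: 1.002
grip_force: 0.0
time_s: 40.7
ee_pos: [0.4574, -0.1673, 0.4165]
tcp_rot: [3.14, -0.001, -0.006]
wrist_force: [0.8, -0.7, 0.1]
finger_gap: 1.0
grip_force: 0.0
(array([ 0.45735967, -0.16733022,  0.41654899]), array([ 3.13984239e+00, -8.53100119e-04, -6.45179780e-03]))
```

View pics/w10.png

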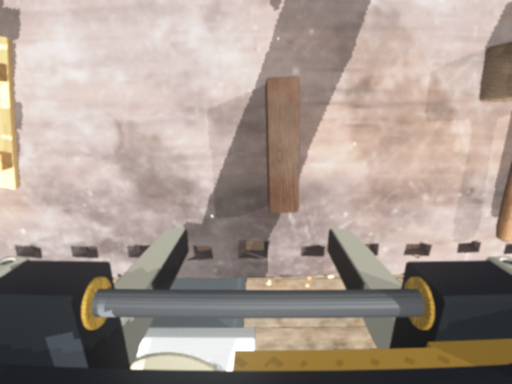

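The block spans (266–300, 77–213) and is seen nearly from above.

Run:
```python
from h import *
f=np.load("f10.npy",allow_pickle=True).item(); h=cv2.cvtColor(f["frame"],cv2.COLOR_RGB2HSV)
print(h[145,258:308,1].tolist(),h[145,258:308,2].tolist()); print(h[68:90,284].tolist(),h[205:220,284].tolist())
for s in (80,95): 
    r=rect(f,(5,s,30),(25,255,255),(245,60,320,225),.07); print(r)
print(go(r[0]/1e3,r[1]/1e3,np.radians(r[2]),.212),pose())
```

```text
[47, 45, 45, 49, 49, 51, 53, 56, 66, 82, 90, 91, 88, 84, 83, 80, 81, 81, 84, 80, 82, 81, 80, 79, 79, 80, 82, 81, 81, 83, 81, 81, 79, 79, 79, 79, 80, 77, 74, 74, 76, 69, 55, 53, 55, 58, 54, 55, 57, 56] [130, 130, 129, 129, 129, 126, 126, 118, 101, 90, 110, 129, 139, 142, 139, 137, 138, 144, 143, 140, 146, 148, 149, 148, 148, 150, 152, 154, 155, 156, 152, 151, 152, 151, 155, 159, 157, 153, 152, 152, 148, 145, 148, 153, 152, 153, 151, 152, 153, 154]
[[8, 36, 156], [10, 39, 155], [10, 39, 156], [11, 40, 158], [11, 40, 160], [10, 40, 161], [8, 40, 161], [11, 40, 160], [9, 44, 155], [11, 65, 145], [11, 82, 143], [11, 85, 147], [11, 87, 149], [11, 88, 148], [11, 90, 150], [11, 94, 146], [12, 95, 148], [11, 95, 147], [12, 95, 150], [11, 93, 153], [11, 93, 154], [11, 91, 154]] [[11, 102, 133], [10, 99, 134], [11, 99, 134], [11, 96, 135], [11, 97, 134], [11, 96, 135], [11, 90, 136], [10, 65, 145], [9, 45, 163], [9, 36, 172], [7, 34, 172], [5, 35, 170], [5, 35, 169], [5, 36, 168], [6, 36, 168]]
[498.2, -195.7, 2.0, 157.8, 37.2]
[441.9, -197.8, 0.4, 42.8, 35.1]
(array([-1.57,  3.26, 20.44]), 'turn', np.float64(-0.68)) (array([ 0.45758732, -0.16515479,  0.41639869]), array([ 3.14096101e+00, -6.27952226e-04, -4.81931076e-03]))
```

```bash
python3 -m handwheel '[[1,1.35,1.02,0,0],[1,1.35,1.02,0,0],[1,1.35,1.02,0,0],[1,0,0,0,-2.3],[1,0,0,2,0],[1,0,0,2.5,0],[1,0,0,2.5,0],[1,0,0,2,0]]' 50; python3 -m handwheel '[[1,0,0,2,0],[1,0,0,2,0],[1,0,0,2,0],[1,0,0,2,0],[1,0,0,1.4,0],[1,0,0,0,0],[1,0,0,0,0],[1,0,0,0,0]]'; python3 -c "
from h import *
print(pose(),go(.4982,-.1957,np.radians(2),.212))"
```

```text
time_s: 41.42
ee_pos: [0.4985, -0.1923, 0.3249]
tcp_rot: [-3.141, 0.0, 0.041]
wrist_force: [0.3, -0.5, -0.8]
finger_gap: 0.996
grip_force: 0.0
time_s: 42.08
ee_pos: [0.4989, -0.1932, 0.2326]
tcp_rot: [-3.142, -0.001, 0.04]
wrist_force: [-0.6, -0.1, 0.5]
finger_gap: 0.997
grip_force: 0.0
(array([ 0.49891032, -0.19321765,  0.23263471]), array([-3.14154764e+00, -7.34113192e-04,  4.02758384e-02])) (array([-0.08,  0.25,  2.06]), 'turn', np.float64(0.31))
```

```bash
python3 -m handwheel '[[1,-0.08,0.25,0,0.3],[1,0,0,1,0],[1,0,0,1.06,0],[1,0,0,0,0],[-1,0,0,0,0],[-1,0,0,0,0],[-1,0,0,0,0],[-1,0,0,0,0]]' 50; python3 -m handwheel '[[-1,0,0,0,0],[-1,0,0,0,0],[-1,0,0,0,0],[-1,0,0,0,0],[-1,0,0,0,0],[-1,0,0,0,0],[-1,0,0,0,0],[-1,0,0,0,0]]';  python3 -m handwheel '[[-1,0,0,-1,0],[-1,0,0,-2,0],[-1,0,0,-3,0],[-1,0,0,-3,0],[-1,0,0,-3,0],[-1,0,0,-3,0],[-1,0,0,-2,0],[-1,0,0,0,0]]'; python3 -m handwheel '[[-1,0,0,0,6.1],[-1,0,0,0,6.1],[-1,0,0,0,0],[-1,0,0,0,0],[-1,0,0,0,0],[-1,0,0,0,0],[-1,0,0,0,0],[-1,0,0,0,0]]';python3 - <<'E'
from h import *
f=snap("wrist","w11"); p,o=pose(); a=o[2]; print(p,o,go(.5483,.2338,np.radians(-10.2)))
h=cv2.cvtColor(f["frame"],cv2.COLOR_RGB2HSV); print([tuple(int(t) for t in h[v,257]) for v in range(60,150,4)])
E
```

```text
time_s: 42.75
ee_pos: [0.4979, -0.1964, 0.2113]
tcp_rot: [3.141, -0.0, 0.034]
wrist_force: [-0.4, 0.2, -0.7]
finger_gap: 0.761
grip_force: 0.0
time_s: 43.42
ee_pos: [0.4979, -0.1967, 0.2113]
tcp_rot: [3.141, -0.0, 0.034]
wrist_force: [0.6, -3.4, 1.3]
finger_gap: 0.396
grip_force: 50.0
time_s: 44.08
ee_pos: [0.498, -0.1962, 0.3853]
tcp_rot: [3.14, -0.005, 0.034]
wrist_force: [0.9, 0.1, -5.6]
finger_gap: 0.394
grip_force: 50.0
time_s: 44.75
ee_pos: [0.4977, -0.1964, 0.3809]
tcp_rot: [-3.142, 0.0, -0.178]
wrist_force: [0.8, -0.7, -4.5]
finger_gap: 0.396
grip_force: 50.0
[ 0.49775838 -0.19642973  0.38102569] [-3.14156407e+00  2.96666527e-04 -1.78045631e-01] (array([ -2.65, -43.24,   0.  ]), 'turn', np.float64(-0.0))
[(8, 45, 165), (11, 46, 165), (10, 44, 168), (10, 43, 167), (8, 33, 170), (10, 42, 163), (10, 40, 165), (8, 38, 161), (9, 37, 167), (10, 41, 167), (9, 40, 166), (11, 38, 167), (9, 39, 169), (9, 36, 161), (10, 72, 114), (12, 88, 150), (11, 90, 153), (11, 91, 152), (12, 97, 150), (12, 98, 148), (12, 95, 150), (12, 96, 152), (11, 92, 152)]
```

```bash
python3 -m handwheel '[[-1,-0.19,-2,0,0],[-1,-0.19,-3,0,0],[-1,-0.19,-3,0,0],[-1,-0.19,-3,0,0],[-1,-0.19,-3,0,0],[-1,-0.19,-3,0,0],[-1,-0.19,-3,0,0],[-1,-0.19,-3,0,0]]' 50;  python3 -m handwheel '[[-1,-0.19,-3,0,0],[-1,-0.19,-3,0,0],[-1,-0.19,-3,0,0],[-1,-0.19,-3,0,0],[-1,-0.19,-3,0,0],[-1,-0.19,-3,0,0],[-1,0,-2.2,0,0],[-1,0,0,0,0]]';python3 -m handwheel '[[-1,0,0,0,0],[-1,0,0,0,0],[-1,0,0,0,0],[-1,0,0,1.5,0],[-1,0,0,1.5,0],[-1,0,0,1,0],[-1,0,0,0,0],[-1,0,0,0,0]]'
python3 - <<'E'
from h import *
print(pose(),go(.5483,.2338,np.radians(-10.2),.3133))
f=snap("wrist","w12"); np.save("f12.npy",f,allow_pickle=True)
h=cv2.cvtColor(f["frame"],cv2.COLOR_RGB2HSV); m=cv2.inRange(h,np.array((100,90,60)),np.array((125,255,255)))[:200]
c=max(cv2.findContours(m,cv2.RETR_EXTERNAL,cv2.CHAIN_APPROX_NONE)[0],key=cv2.contourArea); r=cv2.boundingRect(c); print(r)
P=onplane(f,[(r[0],r[1]),(r[0]+r[2],r[1])],.1)*1e3; print(P, P.mean(0)-100*np.array([.984,-.178]))
E
```

```text
time_s: 45.47
ee_pos: [0.5237, 0.0341, 0.3813]
tcp_rot: [-3.142, -0.0, -0.178]
wrist_force: [0.3, 0.4, -5.7]
finger_gap: 0.396
grip_force: 50.0
time_s: 46.13
ee_pos: [0.5483, 0.2393, 0.381]
tcp_rot: [-3.138, -0.0, -0.172]
wrist_force: [0.9, 1.2, -4.3]
finger_gap: 0.396
grip_force: 50.0
time_s: 46.8
ee_pos: [0.5485, 0.2328, 0.3409]
tcp_rot: [3.141, 0.001, -0.18]
wrist_force: [0.5, -0.4, -3.9]
finger_gap: 0.396
grip_force: 50.0
(array([0.54850271, 0.23281211, 0.34089903]), array([ 3.14071377e+00,  8.86785494e-04, -1.79648832e-01])) (array([-0.04, -0.1 ,  2.76]), 'turn', np.float64(-0.09))
(217, 88, 78, 17)
[[651.90158711 246.80421231]
 [641.40287157 188.7893543 ]] [548.25222934 235.5967833 ]
```

View pics/w12.png

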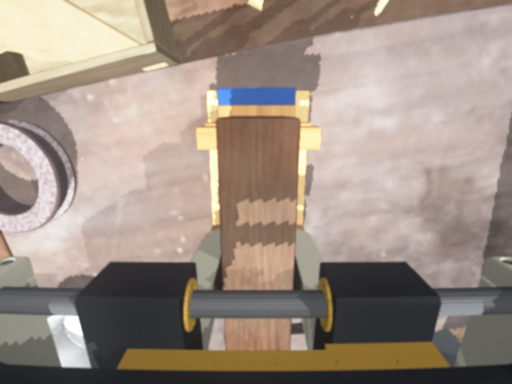

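The held block (218–300, 117+) is centred over the pale board, whose blue end is at (217–295, 88–105). The sticker shows equally on both sides. Lowering now.

```bash
python3 -m handwheel '[[-1,-0.04,-0.1,0.9,0],[-1,0,0,0.9,0],[-1,0,0,0.8,0],[-1,0,0,0,0],[-1,0,0,0,0],[-1,0,0,0,0],[-1,0,0,0,0],[-1,0,0,0,0]]' 50; python3 -m handwheel '[[-1,0,0,0.2,0],[-1,0,0,0,0],[-1,0,0,0,0],[-1,0,0,0,0],[-1,0,0,0,0],[-1,0,0,0,0],[-1,0,0,0,0],[-1,0,0,0,0]]';python3 -m handwheel '[[-1,0,0,0.1,0],[-1,0,0,0,0],[-1,0,0,0,0],[-1,0,0,0,0],[-1,0,0,0,0],[-1,0,0,0,0],[-1,0,0,0,0],[-1,0,0,0,0]]'
```

```text
time_s: 47.52
ee_pos: [0.5483, 0.2346, 0.3155]
tcp_rot: [-3.141, -0.0, -0.179]
wrist_force: [0.6, -0.0, -4.8]
finger_gap: 0.396
grip_force: 50.0
time_s: 48.18
ee_pos: [0.5482, 0.2345, 0.3132]
tcp_rot: [3.142, 0.0, -0.179]
wrist_force: [0.4, 0.2, -4.6]
finger_gap: 0.392
grip_force: 50.0
time_s: 48.85
ee_pos: [0.5482, 0.2346, 0.3121]
tcp_rot: [3.142, 0.0, -0.179]
wrist_force: [-0.5, 0.6, -5.2]
finger_gap: 0.396
grip_force: 50.0
```

```bash
python3 -m handwheel '[[-1,0,0,0.1,0],[-1,0,0,0,0],[-1,0,0,0,0],[-1,0,0,0,0],[-1,0,0,0,0],[-1,0,0,0,0],[-1,0,0,0,0],[-1,0,0,0,0]]' 50; python3 -m handwheel '[[-1,0,0,0.05,0],[-1,0,0,0,0],[-1,0,0,0,0],[-1,0,0,0,0],[-1,0,0,0,0],[-1,0,0,0,0],[-1,0,0,0,0],[-1,0,0,0,0]]'
```

```text
time_s: 49.52
ee_pos: [0.5483, 0.2346, 0.3114]
tcp_rot: [-3.141, -0.0, -0.179]
wrist_force: [-1.6, -1.0, 0.8]
finger_gap: 0.394
grip_force: 50.0
time_s: 50.18
ee_pos: [0.5482, 0.2346, 0.3113]
tcp_rot: [-3.141, -0.0, -0.179]
wrist_force: [-2.2, -0.9, 6.6]
finger_gap: 0.396
grip_force: 50.0
```

```bash
python3 -m handwheel '[[0.2,0,0,0,0],[0.8,0,0,0,0],[0.8,0,0,0,0],[0.8,0,0,0,0],[0.8,0,0,0,0],[0.8,0,0,-1,0],[0.8,0,0,-2,0],[1,0,0,-3,0]]' 50; python3 -m handwheel '[[1,0,0,-3,0],[1,0,0,-3,0],[1,-2,0,-2,0],[1,-2,0,-1,0],[1,-2,0,0,0],[1,-2,0,0,0],[1,0,0,0,0],[1,0,0,0,0]]';python3 -m handwheel '[[1,0,0,0,0],[1,0,0,0,0],[1,0,0,0,0],[1,0,0,0,0],[1,0,0,0,0],[1,0,0,0,0],[1,0,0,0,0],[1,0,0,0,0]]'
python3 - <<'E'
from h import *
f=snap("wrist","w13"); h=cv2.cvtColor(f["frame"],cv2.COLOR_RGB2HSV)
C=np.array([.5485,.2343]); a=np.radians(-10.2); u=np.array([np.cos(a),np.sin(a)]); n=np.array([-u[1],u[0]])
def Q(z,l,w): return pix(f,[[*(C+i*l/2*u+j*w/2*n),z] for i,j in ((1,1),(1,-1),(-1,-1),(-1,1))])
im=cv2.cvtColor(f["frame"],cv2.COLOR_RGB2BGR)
for z,l,w in ((.1,.2,.06),(.17,.16,.037)): print(z,Q(z,l,w).round(1).tolist())
m=cv2.inRange(h,np.array((100,90,60)),np.array((125,255,255)))
for c in cv2.findContours(m,cv2.RETR_EXTERNAL,cv2.CHAIN_APPROX_NONE)[0]:
    if cv2.contourArea(c)>60: print("blue",cv2.boundingRect(c))
m=cv2.inRange(h,np.array((5,60,40)),np.array((16,140,175)))
c=max(cv2.findContours(m[:230,180:330].copy(),cv2.RETR_EXTERNAL,cv2.CHAIN_APPROX_NONE)[0],key=cv2.contourArea); print("block",cv2.boundingRect(c),rect(f,(5,60,40),(16,140,175),(180,0,330,230),.17))
E
```

```text
time_s: 50.85
ee_pos: [0.5477, 0.2344, 0.3699]
tcp_rot: [3.139, 0.003, -0.179]
wrist_force: [0.5, -0.2, -0.5]
finger_gap: 0.921
grip_force: 0.0
time_s: 51.52
ee_pos: [0.4687, 0.2489, 0.4616]
tcp_rot: [-3.141, -0.001, -0.177]
wrist_force: [-0.1, -0.1, 0.8]
finger_gap: 1.004
grip_force: 0.0
time_s: 52.18
ee_pos: [0.4695, 0.2487, 0.4606]
tcp_rot: [3.141, 0.0, -0.179]
wrist_force: [-0.0, -0.7, -0.4]
finger_gap: 0.997
grip_force: 0.0
0.1 [[232.2, 20.2], [286.7, 20.2], [282.4, 194.3], [235.9, 194.3]]
0.17 [[238.7, 19.7], [281.0, 19.7], [277.5, 195.0], [241.5, 195.0]]
block (9, 0, 90, 19) [640.2, 243.8, 79.5, 77.2, 14.1]
```

Run:
```python
import cv2
h=cv2.cvtColor(cv2.imread("pics/w13.png"),cv2.COLOR_BGR2HSV)
for v in (25,100,180): print(v,[(u,*map(int,h[v,u])) for u in range(224,296,3)])
print([(v,*map(int,h[v,260])) for v in list(range(8,32,2))+list(range(184,206,2))])
```

```text
25 [(224, 11, 46, 212), (227, 11, 50, 190), (230, 3, 36, 127), (233, 110, 158, 165), (236, 113, 120, 140), (239, 11, 109, 166), (242, 12, 109, 168), (245, 12, 108, 163), (248, 12, 104, 165), (251, 12, 104, 162), (254, 12, 100, 176), (257, 13, 96, 175), (260, 11, 99, 176), (263, 12, 101, 177), (266, 12, 100, 178), (269, 11, 98, 177), (272, 12, 97, 186), (275, 12, 98, 184), (278, 177, 48, 139), (281, 111, 155, 166), (284, 110, 152, 185), (287, 9, 43, 126), (290, 9, 45, 130), (293, 9, 46, 132)]
100 [(224, 28, 43, 255), (227, 28, 42, 255), (230, 28, 40, 255), (233, 24, 80, 253), (236, 22, 99, 250), (239, 14, 95, 204), (242, 13, 87, 202), (245, 14, 85, 195), (248, 13, 90, 202), (251, 14, 85, 194), (254, 13, 84, 198), (257, 13, 83, 208), (260, 14, 80, 204), (263, 13, 83, 205), (266, 14, 78, 202), (269, 13, 81, 205), (272, 12, 86, 201), (275, 13, 89, 201), (278, 16, 123, 207), (281, 17, 121, 226), (284, 21, 101, 239), (287, 24, 80, 251), (290, 28, 38, 255), (293, 28, 48, 255)]
180 [(224, 16, 82, 230), (227, 28, 49, 255), (230, 27, 52, 255), (233, 27, 51, 255), (236, 22, 98, 249), (239, 17, 113, 236), (242, 12, 104, 191), (245, 11, 106, 185), (248, 12, 109, 188), (251, 12, 109, 187), (254, 12, 110, 190), (257, 12, 112, 177), (260, 12, 106, 185), (263, 13, 106, 193), (266, 11, 109, 199), (269, 11, 111, 189), (272, 11, 109, 197), (275, 15, 116, 225), (278, 24, 82, 254), (281, 25, 71, 254), (284, 27, 55, 255), (287, 26, 55, 255), (290, 28, 47, 255), (293, 17, 60, 230)]
[(8, 9, 47, 124), (10, 9, 48, 123), (12, 9, 49, 125), (14, 10, 49, 126), (16, 9, 48, 127), (18, 8, 48, 128), (20, 172, 24, 118), (22, 11, 89, 158), (24, 11, 100, 174), (26, 12, 96, 175), (28, 12, 100, 174), (30, 12, 102, 173), (184, 12, 107, 188), (186, 11, 104, 194), (188, 12, 101, 199), (190, 11, 101, 200), (192, 12, 103, 200), (194, 11, 94, 193), (196, 9, 48, 203), (198, 10, 41, 206), (200, 10, 46, 192), (202, 10, 49, 193), (204, 9, 46, 200)]
```

```bash
python3 -c "
from station import arm
print(arm.finish_job())"
```

```text
the job is handed in; nothing more can be done
None
```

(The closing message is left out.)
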